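# Load the stirring dish and hold the probe in its guide

### The job

On the lab bench, put the stir bar, the aeration stone and the logger puck into the glass dish on the stirrer, setting them down inside rather than dropping them from above the rim. Then take the probe out of its stand by its head and lower its stem, upright, through the guide hole over the dish until the dark band on the stem is level with the top of the guide plate, never letting the probe touch the guide, the dish or the things in it. Finish while still holding the probe there, steady and centred in the hole, and leave the bottle, the jar and the spatula alone.

Things in the scene. Friction and masses are not known exactly. Their poses are not given: they have to be found in the camera images.
- stirbar: Black plastic-coated stir bar lying on the bench, 60 mm long, 14 mm wide, 14 mm high, square section with rounded edges, 30 g. Origin: centre of its underside; x along its length.
- stone: Aeration stone standing on the bench: dark steel cylinder 26 mm across and 19 mm high with a thin nipple (8 mm across, 6 mm high) on top, 50 g. Origin: centre of its underside; z up.
- logger: Logger puck lying flat on the bench: steel disc 44 mm across and 16 mm high, with a dark round mark on top, about 90 g. Origin: centre of its underside; z up.
- probe: Probe standing upright in its stand, about 120 g: round steel stem 12 mm across and 95 mm long, below a square grey head 28 x 28 mm and 45 mm high. Origin: centre of the stem's tip (lower end); z runs up the stem; x and y are square to the head's flat sides. The head reaches from 95 to 140 mm above the origin (a seen-only connector stub of 16 mm across stands 6 mm higher). To begin with, the head's shoulder rests on the stand's top plate, with the tip 10 mm above the bench.
- probe_band (a point): Middle of the dark band, 8 mm tall, around the probe's stem, on the stem's axis, 55 mm above its tip.
- stand: White probe stand, fixed: base 90 x 90 mm, four thin posts, top plate 70 x 70 mm and 12 mm thick whose upper face is 105 mm above the bench, with a 20 mm through hole in its middle. Origin: on the bench under the hole.
- station: Slim grey magnetic stirrer, fixed on the bench, 25 mm high, 260 x 210 mm (reaching 110 mm to -x, 150 mm to +x and 105 mm to either side of its origin). Origin: on the bench under the centre of the dish; x points from the dish's centre through the guide hole to the support rod. The rod (12 mm across) stands 130 mm from the origin along x and ends 155 mm above the bench; a clamp on it carries an arm to the guide plate.
- dish_in (a point): Centre of the inner floor of the glass dish (fixed on the stirrer), 30 mm above the bench; axes as the station's. The dish is round, 190 mm outside and 182 mm inside across, and its rim is 45 mm above this floor. The guide plate overhangs its +x part; its -x half is open from above.
- guide_hole0 (a point): Centre of the upper mouth of the guide hole, on the top face of the guide plate, 117 mm above the bench and 55 mm along the station's x from the dish's centre. The guide plate is fixed, steel, 56 x 56 mm and 12 mm thick; the hole is round, 24 mm across, straight through and vertical; below it is open space down to the dish's floor, 87 mm under this point.
- bottle: Bystander: glass bottle with blue cap, 70 mm across, 150 mm tall. Origin: centre of its underside.
- jar: Bystander: white plastic jar, 60 mm across, 75 mm tall. Origin: centre of its underside.
- spatula: Bystander: lab spatula (scraper) with a broad flat blade, 190 mm long, lying flat. Origin: under its middle; x along its length.
Mind the look-alikes: they are no part of the job. There is more than one size of the probe; the one meant has the size given above.

How it is judged (in metres and radians):
On the way, in this order (a step that is already met when the one before it is completed fails the run):
1. the stir bar, the stone and the logger puck are all in the dish (horizontal distance between each of stirbar, stone, logger and dish_in below 0.088 m and z of stirbar in the frame of dish_in between -0.005 and 0.035 m and z of stone in the frame of dish_in between -0.005 and 0.035 m and z of logger in the frame of dish_in between -0.005 and 0.035 m), for 0.2 s.
2. the probe has been lifted from its stand, its tip higher than the guide plate (z of probe in the frame of guide_hole0 above 0 m), for 0.1 s.
At the end, for the whole second after the job is handed in: Fingers hold the probe still, within 5 deg of upright: band middle within 8 mm of the guide top's height and 4 mm of the hole's axis, tip within 8 mm of that axis, touching only the fingers. Stir bar, stone and puck lie in the dish (within 88 mm of centre, under 35 mm above its floor) (all of step 1 and horizontal distance between probe_band and guide_hole0 below 0.004 m and horizontal distance between probe and guide_hole0 below 0.008 m and z of probe_band in the frame of guide_hole0 between -0.008 and 0.008 m and angle between probe's own z axis and vertical below 0.09 rad and linear speed of probe below 0.02 m/s and contact force between the fingers and probe above 1 N and contact force between probe and station below 0.3 N and contact force between probe and stirbar below 0.3 N and contact force between probe and stone below 0.3 N and contact force between probe and logger below 0.3 N); the arm keeps its last pose, push and grip.
It fails at once if the probe touches the guide plate, the dish or the stirrer (more than 0.5 N) (contact force between probe and station above 0.5 N).
It fails at once if the probe touches one of the things in the dish (more than 0.5 N) (contact force between probe and stirbar above 0.5 N or contact force between probe and stone above 0.5 N or contact force between probe and logger above 0.5 N).
It fails at once if a thing is dropped into the dish from above the rim (falls faster than 1.2 m/s over the dish) ((linear speed of stirbar above 1.2 m/s and horizontal distance between stirbar and dish_in below 0.095 m) or (linear speed of stone above 1.2 m/s and horizontal distance between stone and dish_in below 0.095 m) or (linear speed of logger above 1.2 m/s and horizontal distance between logger and dish_in below 0.095 m)).
It fails at once if the bottle, jar or spatula is moved more than 30 mm (distance of any of bottle, jar, spatula from where it was at the start of the episode above 0.03 m).
It also fails if it takes over 72 s, if anything falls off the work surface, if the arm or the gripper's body presses on something with over 40 N, if the wrist force passes 120 N, or if a joint passes its speed limit or range.

### The arm

A 6-joint arm with a two-finger parallel gripper is mounted at the origin on the work surface. World frame = base frame: x ahead of the robot, y to its left, z up, the work surface at z = 0. Lengths are in m, angles in degrees, forces in N, time in s.
With the tool pointing down it reaches from about 0.25 to 0.725 m from the base axis. Payload 4 kg.
Tool frame: the origin (TCP) lies between the finger pads; the fingertips stand 14 mm ahead of it and the grasp point (between the pads) lies 5 mm behind it; z points along the fingers, y is the line along which they close (so a half turn about z gives the same grasp; the last joint's range is limited). The gripper opens to 85 mm and grips with 20 to 120 N. Pads are 22 mm wide; open, the fingers measure 114 mm over their backs; the gripper's body (76 mm by 85 mm) begins 54 mm behind the grasp point. The pads swing forward as they close: fully open they stand 13 mm farther back than shut.
Start: joints at [74.714, 13.785, 0.286, 76.501, 0, 90], TCP at [0.132, 0.482, 0.215] pointing down, gripper open.
Joint ranges: [-155.79, 155.79], [-60.16, 107.12], [-62.33, 73.08], [-114, 123.19], [-81.49, 82.49], [-180, 180]. Speed limits (degrees/s): [159.86, 159.86, 180, 180, 180, 180].

### API

Orientations are given as a 3x3 rotation matrix whose columns are the frame's x, y, z axes.
In Python, from rig import * gives the robot as it stands.
- The arm moves only by the shell command python3 -m pendant 'ROWS' [FORCE]. ROWS is JSON, one flat list of numbers, 5 for each row, row after row: the opening, from 0 (shut) to 1 (fully open), then the shift along the tool's x, y, z in mm, then the turn about the tool's z in degrees. A call has 1 to 10 rows; each row shifts and turns the commanded pose from where the row before left it, along the tool's axes as they then stand; what a row does not reach is not made up. A row lasts 1/10 s, in which the tool goes at most 50 mm and 8.59 degrees, less where a joint would pass 70% of its speed; a pose out of reach is approached as far as the arm can. A call is refused whole if a number of a shift passes 50 or a number of a turn 8.59, either way. A call with a gripper value outside its range is refused whole. The fingers move at their own pace and stop on an object; FORCE is the grip in N (left out, the last holds). Time passes only in rows, so rows that do not move let the fingers close. It gives the time, the measured TCP pose, the force, the opening and the grip force at its end, in the units of the state.
- state(): the state, without advancing time (a new reading comes with each control period).
- capture(name): name is "scene" or "top" or "wrist"; returns a dict with "image" (480x640x3 uint8, red, green, blue), "camera_matrix" (3x3 intrinsics, pixels), "world_to_cam" (4x4, takes a point from world to camera coordinates). Camera axes: x right, y up, looking along -z (the intrinsics and any distortion apply to the point x, -y, -z); pixel columns grow to the right and rows downward; lengths in m; the calibration is good to about 2 mm. A picture is of the moment at which its call begins. There is no depth.
- close_job(): hands the job in; it is judged then, once.
Trained networks look in a picture, given as the dict that the camera call returned (one of the last four; its "shot" number tells which), for a name from the list of things; names that differ only in an ending like _2 or _b are one class to them, and where a whole thing is asked for, a point or a joint stands for the part that bears it (a point fixed in the world has none). Each returns a list of dicts, best first, with "confidence" (0 to 1); they miss things now and then, are a little off and sometimes report something else, mostly with a low value. They report only what shows in the picture. A call takes as long as a camera call. They do not tell look-alikes from the thing itself.
- spot_in(picture, target): "location" ([x, y, z] in m, in world coordinates, good to about 4 mm: the middle of the surface that is visible of it).
The state is a dict: "clock": time; "joint_pos": joint angles; "qd": joint speeds; "effort": joint torques, N m; "eef_pos": TCP position; "orientation": TCP orientation; "ft_force": force on the tool from outside, world axes, zero at the start; "ft_torque": the same for the moment, N m; "width": finger opening in m; "finger_force": force on a finger pad.
Only numpy, scipy, OpenCV 4.12 (cv2) and the standard library are available. Lean on these libraries where they do the work, as an engineer would, in place of code of your own. Each camera call takes 0.05 s, during which the arm holds its last target. There are 200 camera calls.

## Working session

There is one attempt and no reset: what is moved stays moved. The work goes in short steps, Python scripts to look and compute and a shell command to move; the robot and the scene stay as the last step left them, time stands still between calls to the robot, and variables do not carry over. Pictures are saved under pics/ and viewed, at most 10 in all, crops included, and the job is handed in when it is done.

```bash
mkdir -p pics; ls
cat > h.py <<'E'
from rig import *
import numpy as np, cv2
def proj(p,P):
    c=p["world_to_cam"]@np.r_[P,1]; q=p["camera_matrix"]@np.array([c[0],-c[1],-c[2]]); return q[:2]/q[2]
def ray(p,u,v,z):
    d=np.linalg.inv(p["camera_matrix"])@np.array([u,v,1.]); d=np.array([d[0],-d[1],-d[2]])
    R=p["world_to_cam"][:3,:3];t=p["world_to_cam"][:3,3]; o=-R.T@t; d=R.T@d
    return o+d*(z-o[2])/d[2]
def save(p,n): cv2.imwrite(f"pics/{n}.png",p["image"][:,:,::-1])
E
python3 - <<'E'
from h import *
s=state();print(s["clock"],s["eef_pos"],np.round(s["orientation"],3).tolist(),s["width"])
for c in("scene","top"):
    p=capture(c);save(p,c)
    for t in "stirbar stone logger probe stand station bottle jar spatula".split():
        for d in spot_in(p,t): print(c,t,np.round(d["location"],3),round(d["confidence"],2),proj(p,d["location"]).round())
E
```

```text
pics
0.0 [0.13165189 0.48165227 0.21368312] [[-0.965, 0.264, -0.001], [0.264, 0.965, -0.002], [-0.0, -0.002, -1.0]] 0.08560999578801178
scene stirbar [ 0.429 -0.211  0.01 ] 0.71 [185. 296.]
scene stone [ 0.426 -0.354  0.015] 0.7 [121. 342.]
scene logger [ 0.548 -0.241  0.016] 0.95 [211. 343.]
scene probe [0.559 0.383 0.149] 0.97 [429. 128.]
scene probe [0.327 0.297 0.081] 0.75 [323. 125.]
scene probe [0.43  0.331 0.129] 0.7 [367. 121.]
scene probe [ 0.425 -0.352  0.016] 0.34 [121. 341.]
scene stand [0.438 0.326 0.009] 0.92 [364. 162.]
scene station [0.578 0.075 0.029] 0.62 [339. 248.]
scene station [ 0.812 -0.21   0.1  ] 0.58 [330. 413.]
scene bottle [ 0.812 -0.212  0.103] 0.71 [329. 414.]
scene jar [ 0.725 -0.341  0.072] 0.59 [228. 443.]
scene spatula [0.697 0.339 0.   ] 0.98 [456. 217.]
top stirbar [ 0.706 -0.324  0.076] 0.58 [473. 186.]
top stirbar [ 0.424 -0.206  0.015] 0.49 [414. 316.]
top stone [ 0.417 -0.344  0.015] 0.41 [476. 321.]
top logger [ 0.539 -0.239  0.012] 0.69 [427. 265.]
top logger [ 0.708 -0.322  0.076] 0.27 [472. 185.]
top probe [0.544 0.383 0.179] 0.95 [120. 250.]
top probe [0.321 0.299 0.1  ] 0.73 [171. 366.]
top probe [0.42  0.329 0.15 ] 0.64 [150. 317.]
top stand [0.425 0.327 0.106] 0.82 [159. 314.]
top station [0.551 0.086 0.031] 0.61 [283. 256.]
top bottle [ 0.418 -0.343  0.017] 0.45 [476. 320.]
top jar [ 0.708 -0.322  0.077] 0.65 [472. 185.]
top spatula [0.693 0.345 0.004] 0.64 [172. 194.]
```

View pics/scene.png

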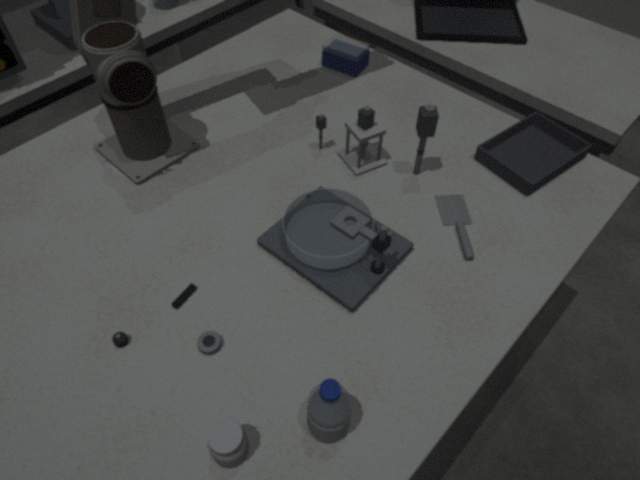

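View pics/top.png

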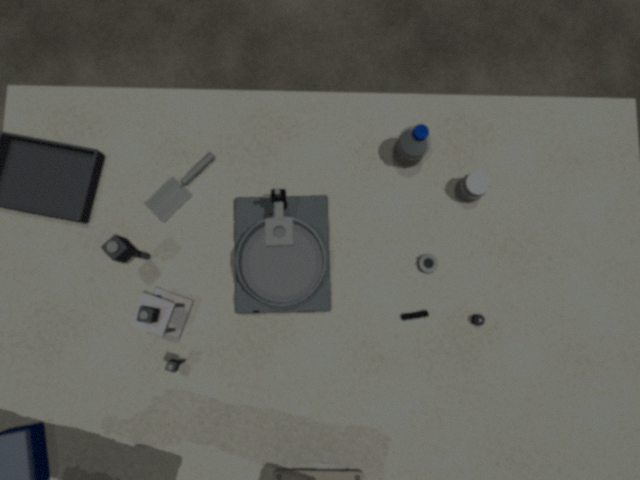

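Scene: three probes show: small at (321,130), one in the stand at (366,120), large at (427,130). The one in the stand is the one described. Dark look-alikes for the objects: jar and bottle by (230,440), (330,410). Stir bar is at (184,296), stone (121,340), logger (209,342). Top: dish around (281,261), hole (279,231), stir bar (414,316), stone (477,320), logger (427,263).

Run:
```python
from h import *
p=capture("top"); im=p["image"]
a=cv2.resize(im[270:390,90:210],None,fx=3.3,fy=3.3,interpolation=2)
b=cv2.resize(im[185:320,225:340],None,fx=3.3,fy=3.3,interpolation=2)
c=cv2.resize(im[240:340,390:500],None,fx=3.3,fy=3.3,interpolation=2)
H=max(a.shape[0],b.shape[0]); 
f=lambda x:cv2.copyMakeBorder(x,0,H-x.shape[0],0,0,0)
o=np.hstack([f(a),f(b)]);o=np.clip(o*1.6,0,255).astype(np.uint8);cv2.imwrite("pics/crop.png",o[:,:,::-1]);print(o.shape)
for n,u,v,z in(("dish",281,261,.075),("c",235,197,.025),("c",327,195,.025),("c",331,313,.025),("c",236,313,.025),("hole",279,231,.117),("bar",402,318,.014),("bar",427,313,.014)):print(n,ray(p,u,v,z).round(4))
g=cv2.cvtColor(im,cv2.COLOR_RGB2GRAY)
for n,(u,v) in dict(bar=(414,316),stone=(477,320)).items():
    w=(g[v-20:v+20,u-20:u+20]<60).astype(np.uint8)
    m=cv2.moments(w,True); cx,cy=m['m10']/m['m00'],m['m01']/m['m00']
    (r)=cv2.minAreaRect(cv2.findNonZero(w)); print(n,r,m['m00'],ray(p,cx+u-20,cy+v-20,.012).round(4))
w=capture("wrist");save(w,"w0");print(w["world_to_cam"].round(3).tolist(),w["camera_matrix"].round(0).tolist())
```

```text
(446, 776, 3)
dish [0.5373 0.0863 0.075 ]
c [0.6843 0.1968 0.025 ]
c [ 0.6927 -0.0105  0.025 ]
c [ 0.4291 -0.0226  0.025 ]
c [0.426  0.1849 0.025 ]
hole [0.595  0.0892 0.117 ]
bar [ 0.4203 -0.1804  0.014 ]
bar [ 0.4321 -0.2361  0.014 ]
bar ((20.06543731689453, 18.870807647705078), (5.908700942993164, 26.473299026489258), 79.99201965332031) 149.0 [ 0.4276 -0.2081  0.012 ]
stone ((20.0, 19.5), (9.0, 12.0), 90.0) 96.0 [ 0.4195 -0.3463  0.012 ]
[[0.264, 0.965, -0.001, -0.5], [-0.914, 0.25, -0.319, 0.043], [-0.307, 0.085, 0.948, -0.38], [0.0, 0.0, 0.0, 1.0]] [[359.0, 0.0, 322.0], [0.0, 359.0, 241.0], [0.0, 0.0, 1.0]]
```

View pics/crop.png

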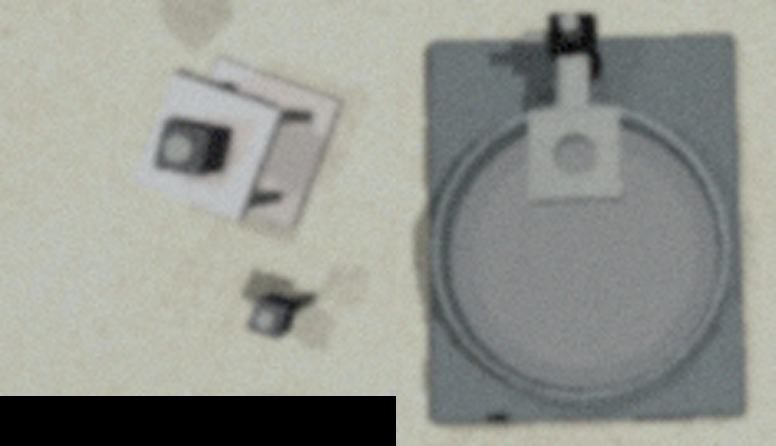

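```bash
cat >> h.py <<'E'
def to(P,yh=None):
    "shift (mm, tool axes) and turn (deg) from measured pose to TCP position P, y-axis heading yh (mod 180)"
    s=state();R=np.array(s["orientation"]);d=R.T@(np.array(P)-s["eef_pos"])*1e3
    h=np.degrees(np.arctan2(R[1,1],R[0,1])); t=0 if yh is None else -((yh-h+90)%180-90)
    print("t",round(s["clock"],1),"eef",np.round(s["eef_pos"],4),"shift",d.round(1),"turn",round(t,1),"head",round(h,1),"tilt",R[:2,2].round(4),"w",round(s["width"],4),"j",np.round(s["joint_pos"],0))
E
python3 -m pendant '[1,-29.2,-36.8,0,0, 1,-29.2,-36.8,0,0, 1,-29.2,-36.8,0,0, 1,-29.2,-36.8,0,0, 1,-29.2,-36.8,0,0, 1,-29.2,-36.8,0,0, 1,-29.2,-36.8,0,0, 1,-29.2,-36.8,0,0, 1,-29.2,-36.8,0,0, 1,-29.2,-36.8,0,0]' 20
python3 -m pendant '[1,-29.2,-36.8,0,0, 1,-29.2,-36.8,0,0, 1,-29.2,-36.8,0,0, 1,-29.2,-36.8,0,0, 1,-29.2,-36.8,0,0, 1,-29.2,-36.8,0,0,1,0,0,0,8,1,0,0,0,8,1,0,0,0,8,1,0,0,0,8]'
python3 -m pendant '[1,0,0,10,8,1,0,0,10,8,1,0,0,10,8,1,0,0,10,7,1,0,0,0,0,1,0,0,0,0]'
python3 - <<'E'
from h import *
p=capture("wrist");save(p,"w1")
for t in "stirbar stone logger".split():
    for d in spot_in(p,t): print(t,np.round(d["location"],4),round(d["confidence"],2),proj(p,d["location"]).round())
to([.4276,-.208,.017],12.1)
E
```

```text
clock: 2.1
eef_pos: [0.317, 0.0486, 0.2151]
orientation: [[-0.965, 0.263, 0.002], [0.263, 0.965, 0.0], [-0.002, 0.001, -1.0]]
ft_force: [0.8, 1.8, -0.2]
width: 0.0852
finger_force: 0.0
clock: 3.1
eef_pos: [0.4272, -0.2091, 0.2144]
orientation: [[-0.674, 0.739, -0.0], [0.739, 0.674, 0.0], [0.0, -0.0, -1.0]]
ft_force: [-0.2, -0.0, -1.0]
width: 0.0855
finger_force: 0.0
clock: 3.7
eef_pos: [0.4272, -0.2088, 0.1747]
orientation: [[-0.205, 0.979, -0.0], [0.979, 0.205, 0.0], [0.0, -0.0, -1.0]]
ft_force: [0.5, -0.7, 0.6]
width: 0.0854
finger_force: 0.0
stirbar [ 0.4218 -0.2111  0.0141] 0.8 [314. 215.]
logger [ 0.5404 -0.2372  0.0173] 0.89 [431. 267.]
logger [ 0.5834 -0.0142  0.0247] 0.51 [578.  11.]
t 3.9 eef [ 0.4277 -0.209   0.1752] shift [  1.1   0.  158.2] turn -0.3 head 11.8 tilt [ 0.0011 -0.0005] w 0.085 j [-26.  12.  -8.  70.  -0.  52.]
```

View pics/w1.png

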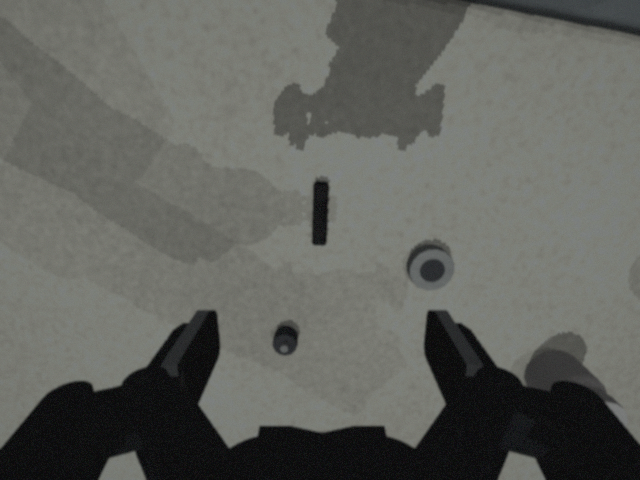

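The wrist view shows the bar at (320,212), aligned with the fingers, with the logger mark at (432,270) and the stone's nipple at (284,349).

Run:
```python
from h import *
p=capture("wrist");g=cv2.cvtColor(p["image"],cv2.COLOR_RGB2GRAY)
w=(g[165:260,295:345]<45).astype(np.uint8);print(cv2.minAreaRect(cv2.findNonZero(w)))
m=cv2.moments(w,True);b=ray(p,295+m['m10']/m['m00'],165+m['m01']/m['m00'],.012)
print(b.round(4),[ray(p,u,v,.014).round(4) for u,v in((320,182),(320,244))],"logger",ray(p,432,270,.016).round(4),"stone",ray(p,284,349,.025).round(4))
to([b[0],b[1],.017])
```

```text
((24.25012969970703, 46.99432373046875), (13.496516227722168, 62.09760284423828), 1.3019527196884155)
[ 0.4264 -0.2079  0.012 ] [array([ 0.4216, -0.1807,  0.014 ]), array([ 0.4334, -0.238 ,  0.014 ])] logger [ 0.5441 -0.2413  0.016 ] stone [ 0.4198 -0.3516  0.025 ]
t 4.0 eef [ 0.4276 -0.209   0.1752] shift [  1.4  -1.1 158.2] turn 0 head 11.8 tilt [ 0.001  -0.0005] w 0.0855 j [-26.  12.  -8.  70.  -0.  52.]
```

```bash
python3 -m pendant '[0.6,1,-1,40,0,0.5,0,0,40,0,0.5,0,0,40,0,0.5,0,0,25,0,0.5,0,0,13,0,0.5,0,0,0,0,0,0,0,0,0,0,0,0,0,0,0,0,0,0,0,0,0,0,0,0]' 40; python3 -m pendant '[0,0,0,0,0,0,0,0,0,0,0,0,0,-30,0,0,0,0,-50,0,0,0,0,-50,0,0,0,0,0,0]'; python3 -c "
from h import *
th=np.radians(2.6);o=np.array([.538,.0863])
c,s=np.cos(th),np.sin(th)
for x,y in((-.035,0),(-.025,.05),(-.025,-.05)):print(o+[c*x-s*y,s*x+c*y])
to([.503,.0847,.147],92.6)"
```

```text
clock: 4.95
eef_pos: [0.4268, -0.2084, 0.0175]
orientation: [[-0.203, 0.979, 0.002], [0.979, 0.203, -0.001], [-0.001, 0.002, -1.0]]
ft_force: [-0.3, 0.1, 0.2]
width: 0.0002
finger_force: 0.0
clock: 5.55
eef_pos: [0.4306, -0.2103, 0.1538]
orientation: [[-0.203, 0.979, 0.013], [0.979, 0.203, -0.006], [-0.008, 0.011, -1.0]]
ft_force: [1.1, -0.7, -0.3]
width: -0.0005
finger_force: 0.0
[0.50303603 0.0847123 ]
[0.51075759 0.13511445]
[0.51529389 0.0352174 ]
t 5.5 eef [ 0.4306 -0.2103  0.1538] shift [274.2 130.7   5.9] turn -80.9 head 11.7 tilt [ 0.0125 -0.0061] w -0.0005 j [-26.  13. -10.  66.   0.  52.]
```

```bash
python3 -m pendant '[0.6,0,0,0,0,0.6,0,0,0,0,0.6,0,0,0,0,0.6,0,0,0,0]'
python3 - <<'E'
from h import *
p=capture("wrist");save(p,"w2");to([.4264,-.2079,.017])
for t in ["stirbar"]:
    for d in spot_in(p,t): print(t,np.round(d["location"],4),round(d["confidence"],2),proj(p,d["location"]).round())
E
```

```text
clock: 5.95
eef_pos: [0.4251, -0.2076, 0.1452]
orientation: [[-0.203, 0.979, -0.003], [0.979, 0.203, 0.001], [0.002, -0.002, -1.0]]
ft_force: [0.3, -0.5, 0.4]
width: 0.0511
finger_force: 0.0
t 6.0 eef [ 0.4253 -0.2077  0.1454] shift [ -0.6   1.3 128.4] turn 0 head 11.7 tilt [-0.0024  0.0012] w 0.051 j [-26.  13. -11.  66.  -0.  52.]
stirbar [ 0.4271 -0.2127  0.0173] 0.93 [322. 230.]
```

View pics/w2.png

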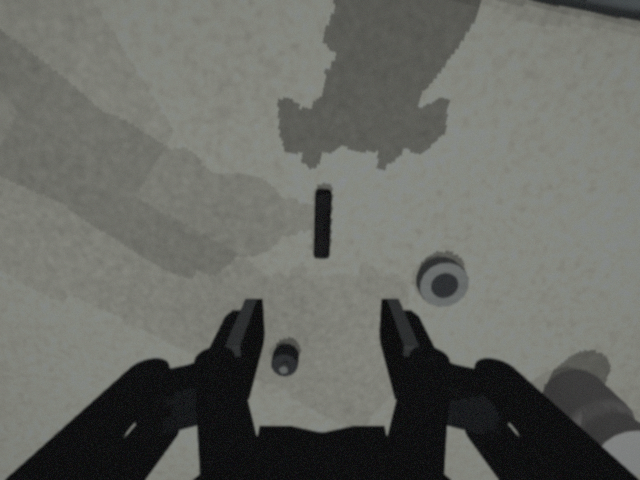

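Run:
```python
from h import *
p=capture("wrist");s=state();R=np.array(s["orientation"]);e=np.array(s["eef_pos"])
print("cam in tool",R.T@(-p["world_to_cam"][:3,:3].T@p["world_to_cam"][:3,3]-e),(R.T@p["world_to_cam"][:3,:3].T).round(3).tolist())
for dz in(.014,0,-.02):
  for dy in(-.025,.025): print(dz,dy,proj(p,e+R@[0,dy,dz]))
for c in("top","scene"):
  q=capture(c);print(c,[proj(q,e+R@[0,dy,dz]).round(1) for dy in(-.025,.025) for dz in(.014,)],proj(q,[.427,-.208,.012]))
  x=proj(q,e).astype(int);y0,x0=x[1]-70,x[0]-90
  im=cv2.resize(q["image"][y0:y0+140,x0:x0+180],None,fx=4,fy=4);
  im=np.clip(im*1.5,0,255).astype(np.uint8);print(x0,y0)
  for dy in(-.025,.025):
    k=(proj(q,e+R@[0,dy,.014])-[x0,y0])*4;cv2.circle(im,tuple(int(i) for i in k),4,(255,0,0),1)
  cv2.imwrite(f"pics/z{c}.png",im[:,:,::-1])
```

```text
cam in tool [ 0.08116644  0.00069793 -0.15852503] [[-0.0, 0.948, 0.318], [1.0, 0.0, -0.0], [-0.0, 0.318, -0.948]]
0.014 -0.025 [272.7441658  282.82871748]
0.014 0.025 [367.50363638 282.81434063]
0 -0.025 [269.07531687 295.05769276]
0 0.025 [370.97529573 295.04110473]
-0.02 -0.025 [262.75918671 316.11056281]
-0.02 0.025 [376.95184781 316.08979785]
top [array([430. , 330.3]), array([424.5, 305. ])] [414.1937202  315.09248481]
339 247
scene [array([161.1, 251.9]), array([182.3, 263.7])] [185.30879185 294.29203453]
79 183
```

View pics/zscene.png

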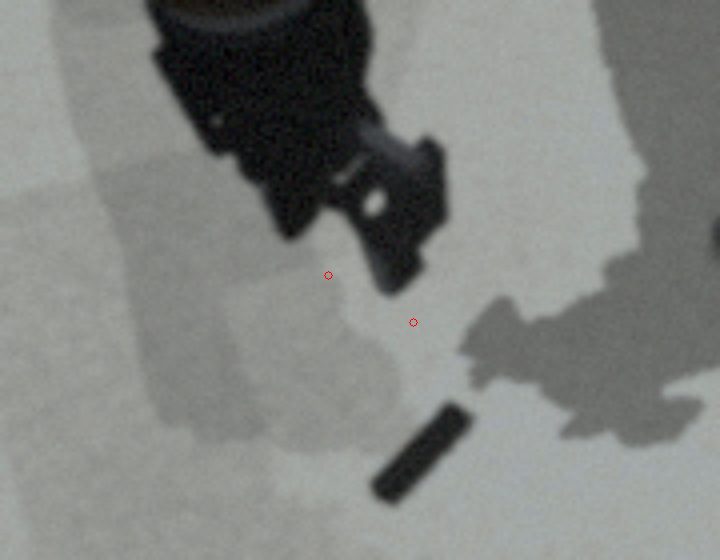

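In this scene crop the fingertips, at (290,235) and (395,290), sit higher than the predicted red circles at (328,275) and (413,322). The fingers closed above the bar at (420,455), so I'll measure where the tips are with the gripper shut.

```bash
python3 -m pendant '[0.2,0,0,0,0,0.2,0,0,0,0,0.2,0,0,0,0,0.2,0,0,0,0,0.2,0,0,0,0]'
python3 - <<'E'
from h import *
s=state();R=np.array(s["orientation"]);e=np.array(s["eef_pos"]);w=s["width"]/2;to(e)
o=[]
for c,(a,b) in dict(scene=(90,70),wrist=(110,80)).items():
  p=capture(c);x=proj(p,e).astype(int);x0,y0=x[0]-a,x[1]-80
  f=400/(2*a);im=cv2.resize(p["image"][y0:y0+180,x0:x0+2*a],None,fx=f,fy=f);im=np.clip(im*1.8,0,255).astype(np.uint8)
  for X in(-.011,.011):
    for y in(-w,w):
      for z,col in((.014,(255,0,0)),(0,(0,255,0)),(-.014,(0,0,255))):
        k=(proj(p,e+R@[X,y,z])-[x0,y0])*f;cv2.circle(im,tuple(int(i) for i in k),3,col,1)
  o.append(im)
H=max(i.shape[0] for i in o);o=np.hstack([cv2.copyMakeBorder(i,0,H-i.shape[0],0,0,0) for i in o]);cv2.imwrite("pics/tips.png",o[:,:,::-1]);print(o.shape)
E
```

```text
clock: 6.7
eef_pos: [0.4261, -0.2081, 0.1467]
orientation: [[-0.203, 0.979, 0.0], [0.979, 0.203, -0.0], [-0.0, 0.0, -1.0]]
ft_force: [0.5, -1.4, -0.2]
width: 0.017
finger_force: 0.0
t 6.7 eef [ 0.4261 -0.2081  0.1467] shift [0. 0. 0.] turn 0 head 11.7 tilt [ 0.0001 -0.0001] w 0.017 j [-26.  13. -11.  66.  -0.  52.]
(400, 800, 3)
```

View pics/tips.png

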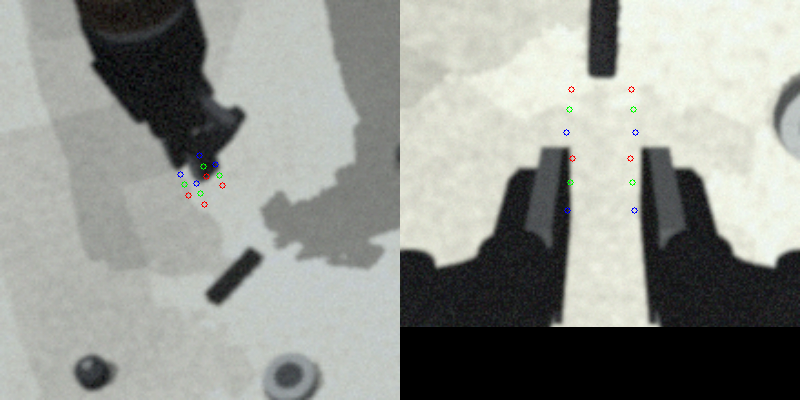

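Left panel (scene): the tips, near (195,175), match the blue markers. Right panel (wrist): the tip edges at row 148 lie behind all the markers. So the real tips stand about 20 mm behind the TCP rather than 14 mm ahead. I'll go back down to the same height and feel further down in small steps.

```bash
python3 -m pendant '[0.5,0,0,43,0,0.5,0,0,43,0,0.5,0,0,43,0,0.5,0,0,0,0,0.5,0,0,0,0]' 40; python3 -m pendant '[0.5,0,0,5,0,0.5,0,0,5,0,0.5,0,0,0,0]'
python3 - <<'E'
from h import *
to([.4264,-.2079,-.02]); p=capture("scene");s=state();x=proj(p,s["eef_pos"]).astype(int)
q=capture("wrist")
a=cv2.resize(p["image"][x[1]-60:x[1]+60,x[0]-60:x[0]+60],(400,400));b=cv2.resize(q["image"][180:380,220:420],(400,400))
cv2.imwrite("pics/d1.png",np.clip(np.hstack([a,b])[:,:,::-1]*1.6,0,255).astype(np.uint8))
E
```

```text
clock: 7.3
eef_pos: [0.4256, -0.2078, 0.0177]
orientation: [[-0.203, 0.979, -0.002], [0.979, 0.203, 0.001], [0.001, -0.002, -1.0]]
ft_force: [-0.3, -0.8, 0.9]
width: 0.0429
finger_force: 0.0
clock: 7.6
eef_pos: [0.4268, -0.2084, 0.0085]
orientation: [[-0.203, 0.979, 0.002], [0.979, 0.203, -0.001], [-0.001, 0.002, -1.0]]
ft_force: [-1.0, 0.8, -0.7]
width: 0.043
finger_force: 0.0
t 7.6 eef [ 0.4268 -0.2084  0.0085] shift [ 0.6 -0.3 28.5] turn 0 head 11.7 tilt [ 0.0018 -0.0009] w 0.043 j [-26.  22. -22.  46.  -0.  52.]
```

View pics/d1.png

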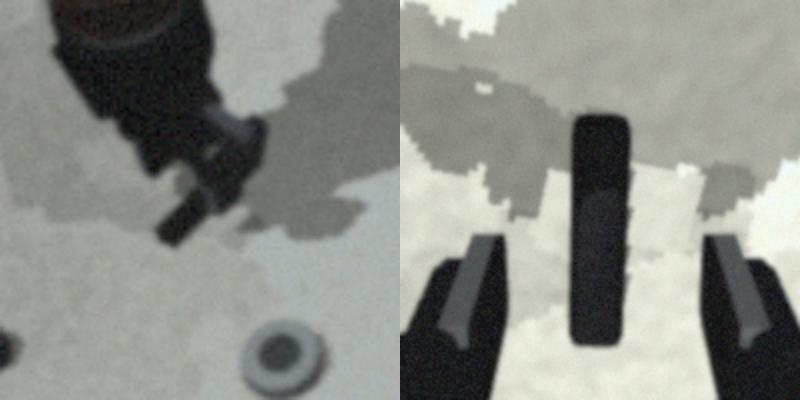

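At TCP z 8 mm, the wrist panel shows the tips at (504,235) and (704,235), still above the bench, with the bar centred between them. I'll keep feeling downwards.

```bash
python3 -m pendant '[0.5,0,0,5,0,0.5,0,0,5,0,0.5,0,0,0,0]'|grep -E "pos|force"; python3 -m pendant '[0.5,0,0,4,0,0.5,0,0,4,0,0.5,0,0,0,0]'|grep -E "pos|force"
```

```text
eef_pos: [0.4254, -0.2077, -0.0032]
ft_force: [-0.4, 0.3, 0.0]
finger_force: 0.0
eef_pos: [0.4255, -0.2078, -0.0111]
ft_force: [-0.6, 0.4, 0.1]
finger_force: 0.0
```

```bash
python3 -m pendant '[0.3,0,0,0,0,0,0,0,0,0,0,0,0,0,0,0,0,0,0,0,0,0,0,0,0,0,0,0,0,0]'|grep -E "pos|force|width"
```

```text
eef_pos: [0.4263, -0.2082, -0.0102]
ft_force: [0.1, 0.3, 1.3]
width: 0.0126
finger_force: 40.6
```

```bash
python3 -m pendant '[0.4,0,0,0,0,0.4,0,0,0,0,0.4,0,0,4,0,0.4,0,0,0,0]'|grep -E "pos|force|width";python3 -m pendant '[0.2,0,0,0,0,0,0,0,0,0,0,0,0,0,0,0,0,0,0,0,0,0,0,0,0]'|grep -E "pos|force|width"
```

```text
eef_pos: [0.4255, -0.2078, -0.015]
ft_force: [-0.0, 0.0, -0.1]
width: 0.0342
finger_force: 0.0
eef_pos: [0.426, -0.208, -0.0144]
ft_force: [-0.5, -0.4, 0.2]
width: 0.0128
finger_force: 40.7
```

```bash
python3 -m pendant '[0,0,0,-20,0,0,0,0,-40,0,0,0,0,-40,0,0,0,0,-40,0,0,0,0,0,0]'|grep -E "pos|force|width"; python3 -c "
from h import *
to([.503,.0847,.12],92.6)"
```

```text
eef_pos: [0.43, -0.21, 0.1313]
ft_force: [0.6, 1.3, -0.1]
width: 0.0126
finger_force: 40.7
t 10.3 eef [ 0.43   -0.21    0.1313] shift [273.8 131.2  10.6] turn -80.9 head 11.7 tilt [ 0.0104 -0.0051] w 0.0126 j [-26.  14. -12.  63.  -0.  52.]
```

```bash
python3 -m pendant '[0,38.7,19.2,0,0,0,38.7,19.2,0,0,0,38.7,19.2,0,0,0,38.7,19.2,0,0,0,38.7,19.2,0,0,0,38.7,19.2,0,0,0,38.7,19.2,0,0,0,0,0,0,0]'|grep -E "pos|force|width"; python3 -m pendant '[0,0,0,0,-8.1,0,0,0,0,-8.1,0,0,0,0,-8.1,0,0,0,0,-8.1,0,0,0,0,-8.1,0,0,0,0,-8.1,0,0,0,0,-8.1,0,0,0,0,-8.1,0,0,0,0,-8.1,0,0,0,0,-8]'|grep -E "pos|force|width";python3 -m pendant '[0,0,0,0,0]'>/dev/null
python3 - <<'E'
from h import *
to([.503,.0847,.022],92.6); p=capture("scene");s=state();x=proj(p,s["eef_pos"]).astype(int)
q=capture("wrist")
a=cv2.resize(p["image"][x[1]-110:x[1]+80,x[0]-100:x[0]+90],(400,400));b=cv2.resize(q["image"],(534,400))[:,67:467]
cv2.imwrite("pics/d2.png",np.clip(np.hstack([a,b])[:,:,::-1]*1.6,0,255).astype(np.uint8))
E
```

```text
eef_pos: [0.5035, 0.0892, 0.1247]
ft_force: [0.2, 0.4, 0.0]
width: 0.0131
finger_force: 40.7
eef_pos: [0.5019, 0.0836, 0.1247]
ft_force: [-0.6, -0.4, -0.1]
width: 0.0129
finger_force: 40.7
t 12.2 eef [0.502  0.0837 0.1248] shift [ -1.2   1.  102.8] turn -0.0 head 92.6 tilt [-0.0015 -0.0005] w 0.0125 j [ 9. 18. -8. 64. -0.  7.]
```

View pics/d2.png

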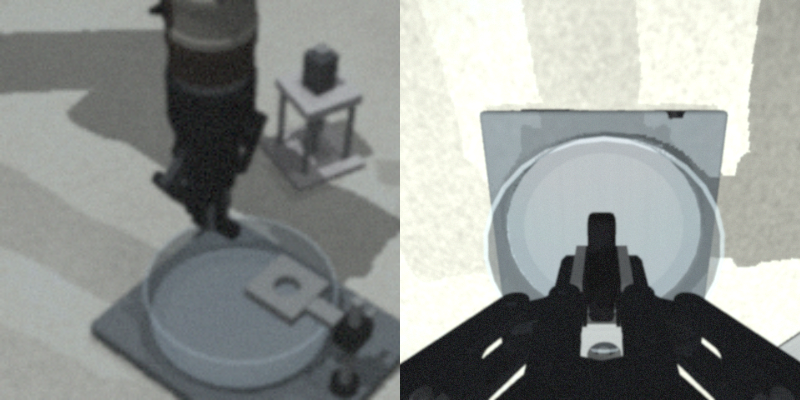

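The bar is held and sits over the open half of the dish. In the left panel the gripper is at (220,225); in the right panel the bar is at (600,240).

```bash
python3 -m pendant '[0,-1,1,40,0,0,0,0,25,0,0,0,0,10,0,0,0,0,10,0,0,0,0,0,0]'|grep -E "pos|force|width"; python3 -m pendant '[0,0,0,9,0,0,0,0,8,0,0,0,0,0,0]'|grep -E "pos|force|width"
```

```text
eef_pos: [0.5032, 0.0854, 0.0399]
ft_force: [-0.4, -0.7, -0.3]
width: 0.0128
finger_force: 40.7
eef_pos: [0.503, 0.0854, 0.0229]
ft_force: [-0.5, 0.1, -0.8]
width: 0.0127
finger_force: 40.7
```

```bash
python3 -m pendant '[0,0,0,3,0,0.3,0,0,0,0,0.4,0,0,0,0,0.4,0,0,-3,0,0.4,0,0,-50,0,0.4,0,0,-50,0,0.4,0,0,0,0]'|grep -E "pos|force|width"
python3 - <<'E'
from h import *
to([.5441,-.2413,.13],40); p=capture("wrist")
for d in spot_in(p,"stirbar"): print(np.round(d["location"],4),round(d["confidence"],2),proj(p,d["location"]).round())
E
```

```text
eef_pos: [0.5091, 0.0865, 0.1312]
ft_force: [1.1, 0.8, 0.7]
width: 0.0344
finger_force: 0.0
t 13.8 eef [0.5091 0.0865 0.1312] shift [ -20.  -329.     0.9] turn 52.6 head 92.6 tilt [0.0145 0.0025] w 0.0344 j [10. 18. -7. 64. -0.  7.]
[0.4985 0.0826 0.0437] 0.81 [318. 223.]
```

```bash
python3 -m pendant '[0.85,-3.7,-46.9,0,0,0.85,-3.7,-46.9,0,0,0.85,-3.7,-46.9,0,0,0.85,-3.7,-46.9,0,0,0.85,-3.7,-46.9,0,0,0.85,-3.7,-46.9,0,0,0.85,-3.7,-46.9,0,0,0.85,0,0,0,8.5,0.85,0,0,0,8.5,0.85,0,0,0,8.5]'|grep -E "pos|force|width";python3 -m pendant '[0.85,0,0,0,8.5,0.85,0,0,0,8.5,0.85,0,0,0,8.5,0.85,0,0,0,8.5,0.85,0,0,0,8.5,0.85,0,0,0,8.5,0.85,0,0,0,8.5,0.85,0,0,0,5,0.85,0,0,0,0]'|grep -E "pos|force|width"
cat >> h.py <<'E'
def dark(p,u,v,z,r=30,th=60):
    g=cv2.cvtColor(p["image"],cv2.COLOR_RGB2GRAY);u,v=int(u),int(v);w=(g[v-r:v+r,u-r:u+r]<th).astype(np.uint8)
    n,l,st,ce=cv2.connectedComponentsWithStats(w)
    k=min((i for i in range(1,n) if st[i,4]>30),key=lambda i:np.hypot(*(ce[i]-r)))
    c=ce[k]+[u-r,v-r];P=ray(p,*c,z);print("dark",c.round(1),st[k],P.round(4));return P
E
python3 - <<'E'
from h import *
p=capture("wrist")
for d in spot_in(p,"logger"): print(np.round(d["location"],4),round(d["confidence"],2),proj(p,d["location"]).round())
u=proj(p,[.5441,-.2413,.016]);save(p,"w3")
P=dark(p,*u,.016)
to([P[0],P[1],-.0145],2.6)
E
```

```text
eef_pos: [0.5429, -0.2415, 0.1212]
ft_force: [0.5, 1.0, -0.1]
width: 0.0723
finger_force: 0.0
eef_pos: [0.5433, -0.2407, 0.1217]
ft_force: [-0.1, -0.1, -0.3]
width: 0.0722
finger_force: 0.0
[ 0.5429 -0.2362  0.0142] 0.55 [320. 226.]
dark [320.3 231.9] [ 15  16  29  28 628] [ 0.5431 -0.2407  0.016 ]
t 15.9 eef [ 0.5436 -0.2409  0.1222] shift [ 1.000e-01 -2.000e-01  1.367e+02] turn 0.1 head 2.7 tilt [-0.0024  0.0011] w 0.0724 j [-24.  28.   6.  69.   0.  63.]
```

```bash
python3 -m pendant '[0.85,0,0,45,0,0.85,0,0,45,0,0.85,0,0,36,0,0.85,0,0,10,0,0.85,0,0,0,0,0,0,0,0,0,0,0,0,0,0,0,0,0,0,0,0,0,0,0,0,0,0,0,0]' 50|grep -E "pos|force|width"; python3 -m pendant '[0,0,0,0,0,0,0,0,-20,0,0,0,0,-40,0,0,0,0,-40,0,0,0,0,-40,0,0,0,0,0,0,0,0,0,0,0]'|grep -E "pos|force|width"; python3 -c "
from h import *
to([.5108,.1351,.125],2.6)"
```

```text
eef_pos: [0.5451, -0.2415, 0.2647]
ft_force: [-0.2, -0.3, -0.7]
width: 0.0003
finger_force: 0.0
t 16.6 eef [ 0.5451 -0.2415  0.2647] shift [378.  -17.2 139.2] turn 0.0 head 2.6 tilt [ 0.0026 -0.0012] w 0.0003 j [-24.  24.  23.  88.  -0.  63.]schema error: expected a multiple of 5 numbers
```

The first call was refused because I miscounted its numbers, so nothing was grasped. Redoing it.

```bash
python3 -m pendant '[0.85,0,0,45,0, 0.85,0,0,45,0, 0.85,0,0,45,0, 0.85,0,0,0,0, 0.85,0,0,0,0]' 50|grep -E "pos|force|width"
```

```text
eef_pos: [0.5431, -0.2407, 0.1273]
ft_force: [0.5, -0.3, -0.7]
width: 0.0715
finger_force: 0.0
```

```bash
python3 -m pendant '[0.85,0,0,45,0, 0.85,0,0,45,0, 0.85,0,0,40,0, 0.85,0,0,11,0, 0.85,0,0,0,0, 0,0,0,0,0, 0,0,0,0,0, 0,0,0,0,0, 0,0,0,0,0]' 50|grep -E "pos|force|width"
```

```text
eef_pos: [0.5471, -0.2425, -0.0086]
ft_force: [-0.3, -0.8, 5.7]
width: 0.0414
finger_force: 49.7
```

```bash
python3 -m pendant '[0,0,0,-20,0, 0,0,0,-40,0, 0,0,0,-40,0, 0,0,0,-40,0, 0,0,0,0,0, 0,0,0,0,0]'|grep -E "pos|force|width"; python3 -c "
from h import *
to([.5108,.1351,.125],2.6)"
```

```text
eef_pos: [0.546, -0.2419, 0.1307]
ft_force: [0.2, -0.8, -1.8]
width: 0.0408
finger_force: 50.8
t 18.6 eef [ 0.546  -0.2419  0.1307] shift [378.2 -18.    4.6] turn 0.0 head 2.6 tilt [ 0.0054 -0.0024] w 0.0408 j [-24.  27.   7.  69.   0.  63.]
```

```bash
python3 -m pendant '[0,20,-18,-25,0, 0,45,0,0,0, 0,45,0,0,0, 0,45,0,0,0, 0,45,0,0,0, 0,45,0,0,0, 0,45,0,0,0, 0,45,0,0,0, 0,43,0,0,0, 0,0,0,0,0]'|grep -E "pos|force|width"; python3 -c "
from h import *
to([.5108,.1351,.024],2.6)"
```

```text
eef_pos: [0.5077, 0.1403, 0.1512]
ft_force: [-0.2, -0.1, -1.3]
width: 0.0411
finger_force: 50.9
t 19.6 eef [0.5077 0.1403 0.1512] shift [ -5.5   3.1 127.2] turn 0.4 head 3.0 tilt [-0.0025  0.0013] w 0.0411 j [ 15.  19.  -2.  69.   0. 102.]
```

```bash
python3 -m pendant '[0,-5,2,20,0, 0,0,0,40,0, 0,0,0,20,0, 0,0,0,10,0, 0,0,0,10,0, 0,0,0,10,0,0,0,0,0,0]'|grep -E "pos|force|width"; python3 -c "
from h import *
to([.5108,.1351,.024],2.6)"
```

```text
eef_pos: [0.5109, 0.1303, 0.0417]
ft_force: [-0.3, 0.1, -0.5]
width: 0.0414
finger_force: 50.9
t 20.3 eef [0.5109 0.1303 0.0417] shift [ 4.8  0.1 17.7] turn -0.0 head 2.6 tilt [-0.0015 -0.0004] w 0.0414 j [ 14.  25. -11.  54.  -0. 102.]
```

```bash
python3 -m pendant '[0,4,0,9,0, 0,0,0,8,0, 0,0,0,0,0]'|grep -E "pos|force|width"; python3 -m pendant '[0.62,0,0,0,0, 0.62,0,0,0,0, 0.62,0,0,-3,0, 0.62,0,0,-50,0, 0.62,0,0,-50,0,0.62,0,0,-20,0, 0.62,0,0,0,0]'|grep -E "pos|force|width"
python3 - <<'E'
from h import *
p=capture("wrist")
for t in("stirbar","logger"):
  for d in spot_in(p,t): print(t,np.round(d["location"],4),round(d["confidence"],2),proj(p,d["location"]).round())
to([.4198,-.3516,.13],2.6)
E
```

```text
eef_pos: [0.5104, 0.1346, 0.0246]
ft_force: [-0.7, -0.0, -0.8]
width: 0.0413
finger_force: 50.9
eef_pos: [0.5145, 0.1354, 0.1537]
ft_force: [0.6, -0.3, 0.6]
width: 0.0531
finger_force: 0.0
stirbar [0.5034 0.0845 0.0435] 0.9 [303. 289.]
stirbar [0.4423 0.2915 0.0135] 0.2 [228.   7.]
logger [0.5148 0.1406 0.0486] 0.72 [319. 226.]
t 21.4 eef [0.5107 0.1344 0.148 ] shift [-481.4 -112.9   18.3] turn 0.0 head 2.6 tilt [-0.0009 -0.0003] w 0.0528 j [ 15.  19.  -3.  68.  -0. 102.]
```

```bash
python3 -m pendant '[0.62,-48.1,-11.3,2,0, 0.62,-48.1,-11.3,2,0, 0.62,-48.1,-11.3,2,0, 0.62,-48.1,-11.3,2,0, 0.62,-48.1,-11.3,2,0, 0.62,-48.1,-11.3,2,0, 0.62,-48.1,-11.3,2,0, 0.62,-48.1,-11.3,2,0, 0.62,-48.1,-11.3,0,0, 0.62,-48.1,-11.3,0,0]'|grep -E "pos|width"; python3 -m pendant '[0.62,0,0,0,0, 0.62,0,0,0,0]' >/dev/null
python3 - <<'E'
from h import *
p=capture("wrist")
for d in spot_in(p,"stone"): print(np.round(d["location"],4),round(d["confidence"],2),proj(p,d["location"]).round())
u=proj(p,[.4198,-.3495,.012]);save(p,"w4")
P=dark(p,*u,.013)
g=cv2.cvtColor(p["image"],cv2.COLOR_RGB2GRAY);v=int(u[1]);x=int(u[0])
print((g[v-28:v+28:4,x-28:x+28:4]))
to([P[0],P[1],-.012],2.6)
E
```

```text
eef_pos: [0.4184, -0.352, 0.1305]
width: 0.0528
[ 0.4179 -0.3508  0.0199] 0.81 [320. 230.]
dark [320.8 224.7] [ 14  14  31  34 723] [ 0.4187 -0.3486  0.013 ]
[[132 130 132 133 131 132 132 131 133 127 126 133 127 134]
 [130 132 134 133 133 130 125 101 105 122 128 132 126 129]
 [130 130 132 129 129  96  87  85  87  89 125 131 126 132]
 [130 128 134 133  91  70  60  47  68  88  98 133 128 130]
 [121 119 130 125  52  23  33  35  26  38  89 128 134 134]
 [116 117 114 101  33  47  48  54  55  41  45 119 130 131]
 [115 113 114  71  47  45  49  39  48  52  35 119 131 134]
 [112 114 113  53  47  45  47  51  46  44  47 123 132 132]
 [115 113 116  58  47  50 100 100  62  50  47 121 129 131]
 [112 115 114  70  46  50 105 103  70  48  51 124 132 136]
 [116 113 118 108  47  44  57  61  48  47  90 136 133 134]
 [117 117 116 115 109  62  48  41  50  86 124 133 135 135]
 [116 118 118 121 128 131 120 117 111 118 125 135 134 134]
 [110 118 130 133 131 133 133 134 134 129 131 137 135 132]]
t 22.8 eef [ 0.4196 -0.3496  0.1312] shift [  0.7  -0.5 143.2] turn 0.0 head 2.6 tilt [-0.0024  0.0025] w 0.0528 j [-40.  22.  -1.  67.   0.  48.]
```

```bash
python3 -m pendant '[0.62,0,0,45,0, 0.62,0,0,45,0, 0.62,0,0,40,0, 0.62,0,0,11,0, 0.62,0,0,0,0, 0,0,0,0,0, 0,0,0,0,0, 0,0,0,0,0, 0,0,0,0,0]' 50|grep -E "pos|force|width"; python3 -m pendant '[0,0,0,-20,0, 0,0,0,-40,0, 0,0,0,-50,0, 0,0,0,-50,0, 0,0,0,0,0, 0,0,0,0,0]'|grep -E "pos|force|width"; python3 -c "
from h import *
to([.5153,.0352,.15],2.6)"
```

```text
eef_pos: [0.4223, -0.3522, -0.0057]
ft_force: [0.5, 0.5, 6.8]
width: 0.0233
finger_force: 48.9
eef_pos: [0.4215, -0.3522, 0.1544]
ft_force: [-0.1, -0.8, -2.0]
width: 0.023
finger_force: 49.1
t 24.2 eef [ 0.4215 -0.3522  0.1544] shift [382.7 111.2   3.3] turn 0.0 head 2.6 tilt [ 0.0047 -0.0039] w 0.023 j [-40.  21.   1.  70.  -0.  48.]
```

```bash
python3 -m pendant '[0,47.8,13.7,0,0, 0,47.8,13.7,0,0, 0,47.8,13.7,0,0, 0,47.8,13.7,0,0, 0,47.8,13.7,0,0, 0,47.8,13.7,0,0, 0,47.8,13.7,0,0, 0,47.8,13.7,0,0, 0,0,0,0,0, 0,0,0,0,0]'|grep -E "pos|force|width"; python3 -c "
from h import *
to([.5153,.0352,.026],2.6)"
```

```text
eef_pos: [0.5111, 0.0371, 0.1499]
ft_force: [-0.9, 0.1, -0.6]
width: 0.023
finger_force: 49.1
t 25.2 eef [0.5111 0.0371 0.1499] shift [ -2.    4.5 123.9] turn 0.2 head 2.8 tilt [-0.0035 -0.0007] w 0.023 j [ 4. 17. -5. 68. -0. 91.]
```

```bash
python3 -m pendant '[0,-4,2,20,0, 0,0,0,40,0, 0,0,0,25,0, 0,0,0,10,0, 0,0,0,10,0, 0,0,0,10,0,0,0,0,8,0, 0,0,0,0,0]'|grep -E "pos|force|width"; python3 -m pendant '[0.5,0,0,0,0, 0.5,0,0,0,0, 0.5,0,0,-3,0, 0.5,0,0,-50,0, 0.5,0,0,-50,0,0.5,0,0,-40,0, 0.5,0,0,0,0, 0.5,0,0,0,0]'|grep -E "pos|force|width"
python3 - <<'E'
from h import *
p=capture("wrist")
for t in("stirbar","logger","stone"):
  for d in spot_in(p,t): print(t,np.round(d["location"],4),round(d["confidence"],2),proj(p,d["location"]).round())
to([.42,.329,.2],2.6)
E
```

```text
eef_pos: [0.5142, 0.0319, 0.028]
ft_force: [0.4, -0.4, -1.2]
width: 0.0232
finger_force: 49.2
eef_pos: [0.5157, 0.0322, 0.1735]
ft_force: [-1.0, 0.2, -0.7]
width: 0.0425
finger_force: 0.0
stirbar [0.5042 0.0828 0.044 ] 0.93 [308. 161.]
logger [0.5132 0.1414 0.0493] 0.91 [323.  80.]
stone [0.5166 0.0366 0.0492] 0.71 [321. 220.]
stone [0.5642 0.1023 0.0317] 0.27 [384. 138.]
t 27.1 eef [0.5133 0.032  0.17  ] shift [300.9 -79.8 -29.7] turn 0.0 head 2.6 tilt [-0.0034 -0.0002] w 0.0429 j [ 4. 17. -2. 71. -0. 91.]
```

```bash
python3 - <<'E'
from h import *
for c in("wrist","top","scene"):
    p=capture(c);g=cv2.GaussianBlur(cv2.cvtColor(p["image"],cv2.COLOR_RGB2GRAY),(3,3),0)
    u=proj(p,[.594,.089,.117]);print(c,u.round(1))
    r=int(.020*abs(np.linalg.norm(proj(p,[.594,.089,.117])-proj(p,[.604,.089,.117])))/.01)
    f=8;x0,y0=int(u[0])-r,int(u[1])-r;k=cv2.resize(g[y0:y0+2*r+1,x0:x0+2*r+1],None,fx=f,fy=f,interpolation=2)
    t,b=cv2.threshold(k,0,255,cv2.THRESH_BINARY_INV+cv2.THRESH_OTSU)
    for q in cv2.findContours(b,cv2.RETR_LIST,cv2.CHAIN_APPROX_NONE)[0]:
        if 100<len(q) and cv2.contourArea(q)>200:
            e=cv2.fitEllipse(q);cc=(np.array(e[0])+.5)/f-.5+[x0,y0];print(" ",cc.round(2),np.array(e[1]).round(0)/f,cv2.contourArea(q)/f/f,ray(p,*cc,.117).round(4))
    save(p,"hole_"+c)
    cv2.imwrite("pics/holec_"+c+".png",k)
E
python3 -m pendant '[0.8,37.6,-10,-5,0, 0.8,37.6,-10,-5,0, 0.8,37.6,-10,-5,0, 0.8,37.6,-10,-5,0, 0.8,37.6,-10,-5,0, 0.8,37.6,-10,-5,0, 0.8,37.6,-10,-5,0, 0.8,37.6,-10,-5,0, 0.8,0,0,0,0, 0.8,0,0,0,0]'|grep -E "pos|width"
python3 - <<'E'
from h import *
p=capture("wrist");save(p,"w5")
for d in spot_in(p,"probe"): print(np.round(d["location"],4),round(d["confidence"],2),proj(p,d["location"]).round())
to([.42,.329,.2])
E
```

```text
wrist [462.6 171.1]
  [449.92 171.01] [53.125 63.75 ] 1880.9609375 [0.5866 0.0887 0.117 ]
top [279.1 231.5]
  [272.36 230.35] [ 4.875 26.875] 81.8671875 [0.5961 0.1027 0.117 ]
scene [351.3 220.8]
  [347.4  216.86] [10.875 16.5  ] 118.0859375 [0.5819 0.0915 0.117 ]
eef_pos: [0.4203, 0.3295, 0.2108]
width: 0.0684
[0.4245 0.3467 0.1454] 0.96 [328. 225.]
[0.3177 0.303  0.0985] 0.66 [192. 255.]
[0.5378 0.3961 0.1852] 0.61 [558. 163.]
t 28.3 eef [0.4209 0.328  0.2109] shift [ 1.  -0.8 10.9] turn 0 head 2.6 tilt [-0.001  -0.0013] w 0.0682 j [ 38.  18.   5.  77.  -0. 125.]
```

View pics/w5.png

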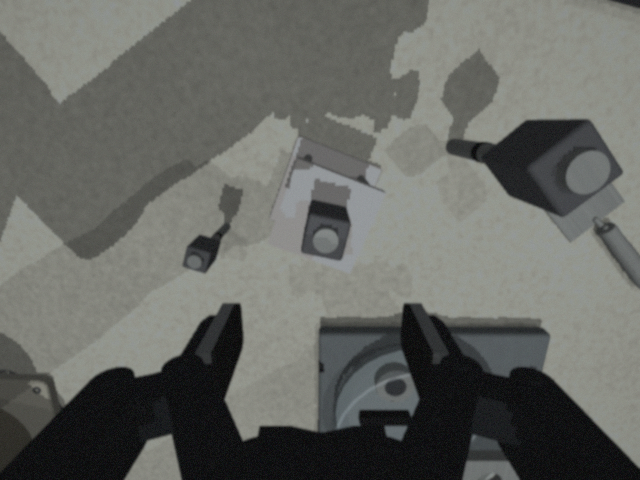

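The wrist view shows the stand's probe head at (326,238), seen slightly tilted. The big look-alike is at (570,170) and the small one at (200,255).

Run:
```python
import cv2,numpy as np
np.set_printoptions(linewidth=250)
a=cv2.imread("pics/w5.png",0);print("head",a[190:272:3,292:364:3])
h=cv2.imread("pics/hole_wrist.png",0);print("wrist 420..510 x 125..220");print(h[125:222:4,405:515:4])
t=cv2.imread("pics/hole_top.png",0);print("top from 262,214");print(t[214:250,262:298])
s=cv2.imread("pics/hole_scene.png",0);print("scene from 330,206");print(s[206:238,328:376])
```

```text
head [[151 151 150 153 152 150 142 111 105 103 105 103 100 104 102 104 106 104 104 109 147 151 152 147]
 [153 151 152 147 150 154 141 104 105 102 104 104 102 105 106 105 100 101 105 112 150 152 153 150]
 [148 153 148 153 151 152 137 104 104 105 105 102 106 104 105 103 104 106 104 117 150 151 152 151]
 [152 149 152 147 150 151 137  83  91 100 104 104 104 103 102 106 107 104 110 132 154 151 151 150]
 [150 149 146 140 143 141  99  31  34  42  59  68  82  96  99 103 106 102 119 150 150 152 152 153]
 [151 148 143 141 141 134  62  35  28  34  31  37  37  39  49  55  77  91 117 150 151 151 150 151]
 [155 146 141 144 140 129  42  32  34  36  40  33  35  34  32  31  39  35  94 150 152 151 152 153]
 [151 148 141 139 141 123  31  37  28  35  27  33  28  32  29  38  34  30  63 149 149 148 152 151]
 [151 142 142 142 141  96  50  53  46  40  38  35  35  38  39  32  33  25  36 139 150 150 150 152]
 [148 144 140 143 143  84  70  79  74  67  64  58  47  43  40  35  34  38  35 111 151 151 153 151]
 [143 141 140 144 141  63  76  83  82  80  77  76  77  76  66  59  53  51  43  79 151 148 149 152]
 [140 
[... 4263 characters left out ...]
 126 125 120 125 125 125 126 120 121 123 123 125 126 123 121 122 125 123  94  95  94]
 [111 106 116 118 119 120 118 122 118 109 111 110 110 110 107 106 111 127 117 114 112 113 114 112 112  94  91  95]
 [113 113 106 107 106 106 106 106  78  79  78  80  75  78  78  78 107 123  94  96  97  97  94  97  97  96  96  95]]
top from 262,214
[[ 50  57  84 ...  99 100  98]
 [ 50  65  84 ...  98 100  97]
 [ 52  72  89 ...  97 102  98]
 ...
 [ 49  61  90 ... 108 110 109]
 [ 49  63  89 ... 109 107 106]
 [ 50  63  90 ... 106 105 106]]
scene from 330,206
[[55 56 47 ... 71 66 69]
 [49 48 39 ... 64 68 69]
 [45 36 31 ... 70 67 67]
 ...
 [70 71 73 ... 79 79 72]
 [74 74 76 ... 78 72 60]
 [72 75 71 ... 73 61 36]]
```

Run:
```python
from h import *
p=capture("wrist")
C=[ray(p,*c,.15) for c in((308.5,213),(350.5,222),(343,260.5),(301,251.5))]
for i in range(4):
    d=C[(i+1)%4]-C[i];print(np.linalg.norm(d).round(4),np.degrees(np.arctan2(d[1],d[0])).round(1))
m=np.mean(C,0);st=ray(p,325.7,239.5,.156);print(m.round(4),st.round(4))
# stand hole: other cameras
t=capture("top")
for d in spot_in(t,"probe"): print(np.round(d["location"],4),round(d["confidence"],2))
to([*(m[:2]+st[:2])/2,.2],-9.7)
```

```text
0.0272 -9.9
0.0266 -96.6
0.0282 169.7
0.0263 81.2
[0.4241 0.3382 0.15  ] [0.424  0.3386 0.156 ]
[0.5473 0.3842 0.1809] 0.8
[0.4185 0.3345 0.1507] 0.67
[0.3199 0.2953 0.1   ] 0.5
t 28.4 eef [0.4213 0.3277 0.2113] shift [10.6  3.2 11.3] turn 12.2 head 2.5 tilt [-0.0005 -0.0005] w 0.0682 j [ 38.  18.   5.  77.  -0. 125.]
```

```bash
python3 -m pendant '[0.8,10.5,3,0,0, 0.8,0,0,0,6.1, 0.8,0,0,0,6.1, 0.8,0,0,30,0, 0.8,0,0,0,0,0.8,0,0,0,0]' 60|grep -E "pos|force|width"
python3 - <<'E'
from h import *
p=capture("wrist");g=cv2.cvtColor(p["image"],cv2.COLOR_RGB2GRAY)
u=proj(p,[.424,.3385,.156]);print(u);x,y=u.astype(int)
np.set_printoptions(linewidth=250)
print(x-44,y-44);print(g[y-44:y+46:4,x-44:x+46:4]);to([.424,.3385,.094],-9.5)
E
```

```text
eef_pos: [0.4233, 0.3393, 0.1813]
ft_force: [-0.6, 0.3, 0.2]
width: 0.068
finger_force: 0.0
[321.09856437 275.35887282]
277 231
[[144 147 147 149 145 145  39  34  32  36  31  38  31  36  36  32 108 154 156 156 157 154 154]
 [143 146 147 145 144 130  39  32  33  36  32  33  32  37  35  34  82 155 155 155 155 160 154]
 [143 145 144 147 146 109  37  33  34  30  37  31  32  33  38  32  54 152 156 154 157 156 157]
 [142 145 142 145 144  78  35  34  34  34  37  39  35  35  39  24  36 136 151 153 152 149 155]
 [143 146 146 143 145  57  54  49  53  50  50  54  54  51  50  51  49 126 139 148 146 147 143]
 [145 146 147 145 141  68  75  77  79  82  82  80  83  81  80  80  75 122 137 144 145 144 144]
 [144 146 145 142 144  65  74  84  84  75  70  57  80  79  83  83  76 122 135 146 146 146 144]
 [146 144 144 144 146  66  74  74  65  52  56  57  53  48  77  75  77 125 140 145 145 144 143]
 [146 145 144 147 146  63  70  64  61 107 121 121 112  65  70  72  67 127 138 144 143 145 146]
 [145 142 144 140 141  69  76  56 115 121 124 121 122 119  69  74  63 130 136 146 146 144 145]
 [143 143 144 135 136 
[... 654 characters left out ...]
54 154 155 152 150 153 154 156 155 155 156 153 150 156 145 148 149 144 143 145 141]
 [154 151 151 145 150 155 150 147 148 155 151 157 156 151 149 153 142 142 143 143 145 143 142]
 [154 152 150 149 149 152 150 152 154 152 149 153 154 154 156 151 149 143 142 142 145 146 144]
 [152 152 154 155 155 153 151 153 154 152 153 151 153 152 150 147 152 149 148 142 147 140 146]
 [153 153 152 152 150 149 153 150 150 149 152 147 151 150 156 156 152 156 152 147 146 144 144]
 [150 152 147 148 152 150 153 154 153 155 154 153 154 153 155 148 154 153 147 141 139 139 143]]
t 29.1 eef [0.4238 0.3397 0.1822] shift [-1.2  0.4 88.2] turn -0.1 head -9.6 tilt [0.0002 0.0002] w 0.0689 j [ 39.  20.   3.  74.   0. 138.]
```

```bash
python3 -m pendant '[0.8,-1,0,30,0, 0.8,0,0,30,0, 0.8,0,0,15,0, 0.8,0,0,13,0, 0.8,0,0,0,0]' 60|grep -E "pos|force|width";python3 -m pendant '[0.4,0,0,0,0, 0,0,0,0,0, 0,0,0,0,0, 0,0,0,0,0, 0,0,0,0,0, 0,0,0,0,0]' 60|grep -E "pos|force|width"
```

```text
eef_pos: [0.4229, 0.3382, 0.0929]
ft_force: [-0.3, -0.1, -0.2]
width: 0.0684
finger_force: 0.0
eef_pos: [0.4242, 0.3393, 0.0951]
ft_force: [-0.5, -0.1, 6.0]
width: 0.0274
finger_force: 59.8
```

```bash
python3 -m pendant '[0,0,0,-10,0, 0,0,0,-20,0, 0,0,0,-30,0, 0,0,0,-30,0, 0,0,0,-30,0, 0,0,0,-18,0, 0,0,0,0,0, 0,0,0,0,0]' |grep -E "pos|force|width|clock"
cat >> h.py <<'E'
def stem(p,tcp=None):
    s=state();e=np.array(s["eef_pos"]);R=np.array(s["orientation"])
    return e,R
E
python3 - <<'E'
from h import *
to([.5937,.0897,.23])
p=capture("wrist");g=cv2.cvtColor(p["image"],cv2.COLOR_RGB2GRAY);save(p,"w6")
e=np.array(state()["eef_pos"])
np.set_printoptions(linewidth=250,threshold=10**6)
for z in(0,.051,.059,.095):print(z,proj(p,e+[0,0,-.085+z]).round(1))
t=proj(p,e+[0,0,-.085]).astype(int);x,y=t;print(x-40,y-30);print(g[y-30:y+70:4,x-40:x+41:4])
E
```

```text
clock: 31.0
eef_pos: [0.4231, 0.3383, 0.2312]
ft_force: [-0.7, -0.9, -1.9]
width: 0.0271
finger_force: 59.1
t 31.0 eef [0.4231 0.3383 0.2312] shift [-216.8  209.6    1.2] turn 0 head -9.6 tilt [-0.0003 -0.0003] w 0.0271 j [ 39.  18.   9.  81.  -0. 138.]
0 [319.4 240.6]
0.051 [319.  268.4]
0.059 [318.9 273.9]
0.095 [318.4 305.1]
279 210
[[161 169 168 169 167 170 167 168 166 140 115 115 131 167 168 167 169 167 169 166 170]
 [162 167 169 168 168 171 170 169 156 145 146 144 146 165 167 168 170 168 170 170 171]
 [165 169 166 167 168 168 170 162 146 147 144 147 156 153 169 168 168 168 171 170 168]
 [154 154 163 158 156 162 167 146 144 148 146 145 157 136 167 168 169 169 170 168 170]
 [157 156 159 158 157 157 157 142 112 147 149 146 152 106 168 169 170 170 168 169 169]
 [155 159 153 158 158 157 158 156 103  96 122 114  83 143 166 170 168 167 168 170 167]
 [157 156 160 159 158 158 157 158 156 123  74  77 129 146 155 166 170 170 169 168 165]
 [157 157 157 155 157 156 159 160 155  91  59  56  76 147 148 167 169 170 169 167 165]
 [157 156 157 156 158 158 158 158 156  65  55  54  60 138 148 164 
[... 713 characters left out ...]
55]
 [167 166 163 166 160 154 159 157  97  53  53  54  51  61 149 149 151 151 155 160 153]
 [160 168 164 122  42  40  41  34  36  40  37  37  38  38  40  42  41  36  75 156 153]
 [165 164 162  67  39  39  41  40  34  38  40  41  42  36  31  37  39  43  43 156 157]
 [166 164 164  49  38  33  38  35  40  38  38  38  38  39  43  38  38  39  43 141 155]
 [149 148 140  34  37  35  41  41  38  37  32  39  37  37  40  39  42  43  39 115 138]
 [ 56  56  25  35  30  34  39  39  39  35  40  39  40  41  35  42  36  38  44  36  55]
 [ 53  53  30  39  38  38  39  37  40  34  30  33  43  37  36  39  36  38  38  39  44]
 [ 54  52  37  39  36  39  39  33  38  35  38  40  38  40  36  39  36  36  39  38  40]]
```

```bash
python3 -m pendant '[0,-12,12,0,0, 0,-22,21,0,0, 0,-26,25,0,0, 0,-26,25,0,0, 0,-26,25,0,0, 0,-26,25,0,0, 0,-26,25,0,0, 0,-24,23,0,0, 0,-18,18,0,0, 0,-10,10,0,0]'|grep -E "pos|force|width|clock"; python3 -m pendant '[0,0,0,0,0, 0,0,0,0,0, 0,0,0,0,0]'>/dev/null
python3 - <<'E'
from h import *
to([.5937,.0897,.23])
p=capture("wrist");g=cv2.cvtColor(p["image"],cv2.COLOR_RGB2GRAY);save(p,"w7")
s=state();e=np.array(s["eef_pos"]);R=np.array(s["orientation"])
np.set_printoptions(linewidth=280,threshold=10**6)
for z in(.085,.034,.026,-.010):print(z,[proj(p,e+R@[x,0,z]).round(1) for x in(-.006,0,.006)])
h=proj(p,[.5937,.0897,.117]);print("hole pred",h.round(1),proj(p,[.5937,.0897,.105]).round(1))
x,y=h.astype(int);print(x-60,y-60);print(g[y-60:y+61:4,x-60:x+61:4])
E
```

```text
clock: 32.05
eef_pos: [0.5933, 0.0886, 0.2292]
ft_force: [0.4, 0.1, -0.9]
width: 0.0272
finger_force: 59.2
t 32.4 eef [0.5926 0.092  0.2313] shift [-2.1  1.5  1.3] turn 0 head -9.5 tilt [-0.0011  0.0003] w 0.0275 j [  9.  25.  19.  84.   0. 108.]
0.085 [array([320. , 248.4]), array([320. , 240.5]), array([320. , 232.5])]
0.034 [array([319.8, 277.8]), array([319.7, 268.3]), array([319.7, 258.7])]
0.026 [array([319.7, 283.7]), array([319.7, 273.9]), array([319.7, 264. ])]
-0.01 [array([319.4, 316.7]), array([319.4, 305.3]), array([319.3, 293.7])]
hole pred [322.  231.4] [322.  227.1]
262 171
[[122 121 121 123 124 124 123 123 121 124 124 122 122 123 121 124 118 117 115 116 112 113  87  72  72  64  66  58  71  72  74]
 [121 124 121 124 121 123 119 120 122 121 125 123 124 121 123 124 121 119 115 119 116 101 116  72  71  70  61  63  70  76  88]
 [123 122 123 124 121 122 125 124 126 122 124 122 124 124 127 124 122 124 117 116 117 115 107  94  71  93  96  93  93 102  92]
 [123 124 123 123 124 123 125 124 123 124 123 123 123 122 124 125 122 121 122 119 118 116 102 129  75 103 103  94  91  94 
[... 2734 characters left out ...]
 57  56  53  97  86  84  81  91 135  95  97  96  98 100  96  97]
 [ 64  68 102 121 122 121 122 122 120 122 123 121  95  55  59  56  55  56  86  81  83  86 129 104  96  96  96  95  93  98  96]
 [ 63  67 122 121 123 121 124 123 100  95  91  90  81  48  48  50  45  50  64  67  70  86 102  97  97  95  95  97  97  94  96]
 [ 69 111 118 118 117 118 117  99  35  40  39  37  34  39  33  38  38  38  37  39  37  38  41  95  98  96  99  96  96  98  95]
 [116 114 114 118 118 117 115  76  38  41  39  42  42  35  40  41  41  39  37  40  38  37  38  85  96  98  98 104 118 132 150]
 [119 114 118 118 118 117 117  55  43  37  40  29  32  35  38  41  36  31  38  33  39  39  35  89 136 151 153 157 151 154 156]]
```

Run:
```python
import cv2,numpy as np
np.set_printoptions(linewidth=280,threshold=10**6)
g=cv2.imread("pics/w7.png",0).astype(int)
for y in(244,252,258,268):
    r=g[y-1:y+2].mean(0);a=np.diff(r);print(y,r[306:338].astype(int), 'L',306+a[306:320].argmin()+.5,'R',320+a[320:338].argmax()+.5)
print("cols 316-326 mean rows 212..245",g[212:246,317:326].mean(1).astype(int))
for y in(222,226,230,234):print(y,g[y-1:y+2,298:346].mean(0).astype(int))
```

```text
244 [129 130 128 129 125 121 106  84  64  58  57  58  58  57  58  58  58  59  57  59  59  60  58  62  70  81  96 106 114 119 121 125] L 312.5 R 331.5
252 [128 129 129 128 129 123 106  80  61  58  58  57  57  57  58  57  58  58  58  58  59  57  56  61  80 105 116 118 118 121 121 121] L 312.5 R 330.5
258 [130 132 134 139 140 129 102  70  58  56  54  52  49  47  43  44  42  41  45  49  51  53  56  55  68  91 109 116 118 120 120 122] L 312.5 R 330.5
268 [136 134 134 130 116  81  48  42  48  53  57  54  59  58  58  55  58  55  58  56  55  53  49  45  36  47  75 101 111 112 105  97] L 310.5 R 331.5
cols 316-326 mean rows 212..245 [ 88  88  88  87  87  96 109 118 122 122 121 122 122 122 122 122 121 122 122 121 120 116 101  81  65  59  58  58  58  58  57  58  57  58]
222 [137 140 139 141 146 144 142 144 144 143 139 133 127 120 121 120 120 122 122 123 122 123 122 121 122 121 119 121 121 121 121 121 121 121 121 120 125 131 141 145 146 145 143 142 142 144 143 146]
226 [125 127 128 128 133 134 137 138 136 127 123 119 119 121 122 122 122 122 123 121 122 123 123 122 121 122 122 123 122 122 123 122 122 122 123 121 122 119 119 128 140 146 146 143 144 143 142 143]
230 [125 126 127 128 129 128 128 125 116 101 100 111 120 122 121 122 121 121 121 121 121 121 123 123 122 123 121 121 120 122 122 120 121 122 123 122 122 118 111 104 119 139 147 145 143 143 145 145]
234 [127 127 129 128 128 127 129 127 117  99  82  85 101 116 120 122 121 118 114 107 104 100  95  91  94  96  99 107 112 118 123 122 121 123 120 119 112  98  83  89 117 137 145 148 145 145 144 143]
```

```bash
python3 -m pendant '[0,-2,0,0,0, 0,0,0,10,0, 0,0,0,10,0, 0,0,0,0,0, 0,0,0,0,0]'|grep -E "pos|force|clock"
cat > m.py <<'E'
from h import *
np.set_printoptions(linewidth=250,threshold=10**6)
p=capture("wrist");save(p,"m");g=cv2.cvtColor(p["image"],cv2.COLOR_RGB2GRAY).astype(int)
s=state();e=np.array(s["eef_pos"]);R=np.array(s["orientation"])
to([.5938,.0893,.147]);print("tip",[proj(p,e+R@[x,0,.085]).round(1) for x in(-.006,0,.006)],"band",[proj(p,e+R@[.006,0,z]).round(1) for z in(.034,.026)],"hole",[proj(p,[.5938,.0893,.117]+R@[x,0,0]).round(1) for x in(-.012,0,.012)])
print("col 205..285",g[205:286,318:325].mean(1).astype(int))
for y in range(212,262,6):print(y,g[y-1:y+2,294:350].mean(0).astype(int))
E
python3 m.py
```

```text
clock: 32.9
eef_pos: [0.5925, 0.0888, 0.2108]
ft_force: [0.0, -0.3, -1.6]
finger_force: 59.3
t 33.0 eef [0.5929 0.0888 0.2113] shift [ 0.6  0.8 64.3] turn 0 head -9.6 tilt [-0.0006 -0.0001] w 0.0273 j [  9.  25.  16.  81.   0. 108.]
tip [array([320.5, 248.5]), array([320.5, 240.6]), array([320.5, 232.6])] band [array([320.3, 258.9]), array([320.2, 264.2])] hole [array([321.7, 251. ]), array([321.7, 235.8]), array([321.7, 220.1])]
col 205..285 [ 91  90  90  89  90  90  90  90  89  89  91  89  90  90  91 102 116 123 124 125 124 125 125 125 125 124 125 123 117 102  79  63  59  61  58  60  59  60  59  60  60  60  60  59  60  58  60  60  59  60  59  57  56  48  33  22  19  15  24  39  51  57
  59  59  58  59  57  58  56  58  58  57  58  55  50  43  38  38  38  38  39]
212 [145 145 145 146 145 144 146 146 147 145 144 146 144 145 147 144 146 147 146 136 114  97  94  91  92  89  90  88  89  89  89  91  92  92  94 106 127 143 147 148 150 152 151 149 147 146 145 145 146 148 149 148 148 148 147 146]
218 [143 144 145 145 147 147 145 146 146 147 146 146 144 146 146 146 144 134 112  97  93  92  91
[... 1043 characters left out ...]
1 145 146]
248 [131 130 132 132 130 131 130 131 130 131 132 132 132 131 128 123 116 103  85  68  61  59  58  59  59  59  58  60  60  60  62  60  58  57  60  62  66  78  85  97 107 118 122 124 129 132 134 136 139 136 135 133 133 135 142 146]
254 [129 128 132 133 133 133 131 131 133 132 130 132 132 132 133 131 131 126 105  78  63  60  59  59  59  60  59  59  61  60  59  58  57  58  57  59  78 103 117 122 124 123 123 124 124 124 124 125 129 129 132 133 131 131 134 140]
260 [128 129 130 132 133 132 133 132 132 132 132 132 134 131 131 132 130 119  93  66  54  45  39  33  26  27  22  23  27  21  27  31  32  41  45  53  63  90 111 119 122 121 124 126 125 124 124 125 125 125 127 129 130 133 135 137]
```

```bash
python3 -m pendant '[0,1,0,0,0, 0,0,0,8,0, 0,0,0,8,0, 0,0,0,8,0, 0,0,0,6,0, 0,0,0,0,0, 0,0,0,0,0]'|grep -E "pos|force|clock"; python3 m.py
```

```text
clock: 33.65
eef_pos: [0.5931, 0.0897, 0.1814]
ft_force: [0.4, 0.3, -1.6]
finger_force: 59.3
t 33.7 eef [0.5934 0.0898 0.1817] shift [-0.4  0.5 34.7] turn 0 head -9.6 tilt [0.0002 0.    ] w 0.0277 j [  9.  26.  13.  77.   0. 108.]
tip [array([320.3, 248.5]), array([320.3, 240.6]), array([320.3, 232.5])] band [array([320. , 258.8]), array([320. , 264.1])] hole [array([321. , 267.6]), array([320.9, 250.9]), array([320.9, 233.6])]
col 205..285 [98 75 67 71 80 88 94 94 94 94 94 93 94 93 93 93 91 92 93 92 92 93 92 93 94 93 92 91 90 85 73 66 64 62 63 63 62 63 62 63 62 62 63 62 61 62 61 61 61 61 61 62 58 49 37 24 17 19 27 41 51 58 61 61 61 61 61 60 60 62 60 61 61 58 53 43 41 39 39 39 40]
212 [75 74 73 72 69 72 71 72 74 73 74 77 79 84 83 87 88 89 91 91 91 92 94 93 93 94 92 94 95 95 94 94 94 95 94 95 96 96 96 98 97 96 97 96 94 94 94 96 96 97 97 97 97 95 95 94]
218 [94 92 95 94 94 95 93 93 93 91 94 93 94 94 96 95 96 98 97 96 95 96 94 93 94 92 94 94 93 93 96 95 95 94 95 94 93 95 95 97 98 97 96 97 94 95 94 93 95 98 95 97 96 97 95 97]
224 [123 122 124 122 122 116 103  95  93  92  91  93  94  93  
[... 847 characters left out ...]
2 152 153]
248 [135 135 135 137 136 137 134 128 114 101 103 119 127 130 129 130 129 127 115  88  66  63  62  63  62  62  60  63  63  63  63  62  61  61  65  72  95 118 128 131 132 130 129 121 106 107 124 138 142 142 141 145 149 148 147 145]
254 [135 134 136 134 136 136 135 131 116  97  78  68  84 104 118 126 128 122 102  78  64  62  63  62  60  62  61  61  59  62  60  62  62  61  60  64  85 112 127 127 121 106  88  74  79  99 119 137 142 141 139 137 135 136 137 136]
260 [136 134 136 136 136 135 136 136 135 132 119 104  91  78  68  66  63  65  62  58  53  46  42  34  31  24  22  22  28  25  30  27  37  42  44  52  57  60  62  64  64  71  83  99 115 126 129 135 134 135 133 130 130 126 128 127]
```

```bash
python3 -m pendant '[0,0,0,8,0, 0,0,0,8,0, 0,0,0,8,0, 0,0,0,7,0, 0,0,0,3,0, 0,0,0,0,0, 0,0,0,0,0,0,0,0,0,0]'|grep -E "pos|force|clock"; python3 m.py
python3 - <<'E'
from h import *
for c in("scene","top"):
    p=capture(c)
    for d in spot_in(p,"probe_band")+spot_in(p,"probe"): print(c,np.round(d["location"],4),round(d["confidence"],2))
E
```

```text
clock: 34.5
eef_pos: [0.5936, 0.0898, 0.1481]
ft_force: [0.6, -0.7, -1.3]
finger_force: 59.3
t 34.5 eef [0.5936 0.0899 0.1481] shift [-0.5  0.3  1.1] turn 0 head -9.6 tilt [0.001  0.0002] w 0.0271 j [  9.  27.  10.  72.   0. 108.]
tip [array([319.9, 248.4]), array([319.9, 240.5]), array([319.9, 232.5])] band [array([319.6, 258.7]), array([319.5, 264. ])] hole [array([320.1, 290. ]), array([320. , 271.1]), array([320. , 251.5])]
col 205..285 [138 137 139 139 139 139 140 139 138 139 138 132 120  97  78  70  71  74  85  94  99  99  99  99 100  99  98  98  98  98  99  99  98  99  99  98  99  98  98  99  98  98  99  97  96  90  80  71  66  65  66  65  63  55  38  23  21  14  27  41  55  63
  66  64  66  66  64  63  63  63  64  63  63  63  56  47  43  43  41  43  43]
212 [138 138 138 137 137 137 138 137 139 139 138 139 139 139 138 139 138 140 140 140 140 139 139 140 138 140 139 138 137 140 139 139 140 139 140 139 137 137 139 137 137 139 135 135 132 130 129 127 122 117 113 112 109 105 101  99]
218 [138 138 140 138 138 139 139 139 137 139 139 136 137 135 136 134 133 132 129 127 123 120 116 1
[... 1373 characters left out ...]
7  68  67  67  67  65  65  67  64  65  66  67  67  70  73  86 102 104 100  98  97  99 100 101 103 106 103 103 104 101  99  99 101  99 102]
260 [134 118  98  85  82  81  82  85 100 116 130 135 137 138 138 139 136 124  97  71  58  52  42  37  33  26  30  25  25  28  28  32  39  41  51  58  75 105 128 136 138 137 131 120 108 100 100 103 104 111 125 130 131 136 143 147]
scene [0.5943 0.0767 0.1778] 0.84
scene [0.5529 0.3836 0.1518] 0.83
scene [0.3244 0.294  0.0794] 0.57
scene [0.5949 0.0761 0.179 ] 0.69
scene [0.5582 0.3806 0.1482] 0.69
scene [0.3297 0.3002 0.0803] 0.47
top [0.5405 0.3826 0.1851] 0.89
top [0.3203 0.2957 0.0963] 0.44
top [0.5463 0.3853 0.1826] 0.78
top [0.3198 0.2962 0.0969] 0.63
```

```bash
python3 -m pendant '[0,0.4,-0.8,1,0, 0,0,0,0,0, 0,0,0,0,0, 0,0,0,0,0, 0,0,0,0,0]'|grep -E "pos|force|clock"
python3 - <<'E'
from h import *
s=state();to([.5938,.0893,.147])
p=capture("wrist");g=cv2.cvtColor(p["image"],cv2.COLOR_RGB2GRAY).astype(int);np.set_printoptions(linewidth=250)
for y in(258,261,264,268):print(y,g[y-1:y+2,294:350].mean(0).astype(int))
print(g[240:275,318:325].mean(1).astype(int))
p=capture("top")
for t in("stirbar","stone","logger"):
    for d in spot_in(p,t)[:2]: print(t,np.round(d["location"],3),round(d["confidence"],2))
E
```

```text
clock: 35.35
eef_pos: [0.5925, 0.0903, 0.1466]
ft_force: [-0.0, -0.1, -2.1]
finger_force: 59.3
t 35.4 eef [0.5925 0.0903 0.1466] shift [-0.8  1.4 -0.4] turn 0 head -9.6 tilt [ 0. -0.] w 0.0273 j [  9.  27.   9.  72.  -0. 108.]
258 [ 89  81  81  82  84  83  83  82  82  82  82  85  93 105 115 127 132 123 101  76  66  63  59  61  57  53  49  49  52  51  48  55  59  63  61  64  80 110 130 135 134 129 121 110 101  98  99 101 102 104 102 102 101 101 101 100]
261 [109  95  94  92  89  85  84  83  82  85  96 114 127 134 136 138 137 123  96  65  50  39  33  22  19  16  22  20  24  16  20  26  28  30  43  52  73 100 126 136 136 140 138 136 131 119 108 100 100 104 105 113 124 131 129 124]
264 [135 133 134 126 104  87  82  80  88 108 127 135 138 139 138 139 132 111  72  36  22  25  28  31  37  40  43  46  45  41  36  34  33  26  27  22  47  84 119 136 138 139 140 139 139 138 130 116  97  94  99 106 122 140 147 144]
268 [135 118 107 103  97  88  78  74  92 118 133 138 140 139 140 137 123  85  50  48  56  60  63  64  65  66  66  64  65  64  64  64  64  63  58  53  45  57  92 123 135 138 138 138 140 136 130 115  89  78  91 106 116 128 134 135]
[100  98  98  99 100  98  99  99  99  99  98  94  84  74  68  65  66  62  53  39  24  15  19  26  41  56  63  66  64  64  63  63  63  65  63]
stone [ 0.708 -0.325  0.078] 0.61
```

```bash
python3 -c "
from rig import *
print(close_job())"
```

```text
the job is handed in; nothing more can be done
None
```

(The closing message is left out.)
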